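# Prove the e-stop and set the throttle valve two turns open

### The job

Get the hydraulic test bench ready to start: push the red emergency-stop mushroom down until it latches, then twist it clockwise so that it pops back up. Next wind the red handwheel of the throttle valve clockwise until it is fully shut against its stop, and back it off counter-clockwise by exactly two full turns. Finish with the wheel's black crank handle still gripped and held at that setting (do not let go), and leave the tools and fittings lying about undisturbed.

Things in the scene. Friction and masses are not known exactly. Their poses are not given: they have to be found in the camera images.
- estop_box: Emergency-stop station: yellow enclosure 80 x 80 x 60 mm fixed on the table, with a red mushroom button on top. Origin: centre of its underside, z up.
- estop_top (a point): Centre of the top face of the red mushroom head; 94 mm above the table when up. The head is round, 40 mm across, its full-width band from 16 to 6 mm below this point; below it narrows to a 20 mm neck, and a grey collar's top lies 30 mm below this point when up (24 mm when latched); the enclosure's top is 4 mm lower still.
- estop_push (a joint): How far the mushroom is pushed down, m: 0 up, 0.0075 fully down, about 0.0055 latched. A spring pushes up with 4 N when up and 9.5 N fully down. Press it fully down, then let it rise: at the bottom the head turns by itself 0.55 rad counter-clockwise (seen from above) and catches.
- estop_head (a joint): Turn of the mushroom head, rad, counter-clockwise seen from above: 0 to 0.1 when up (it cannot turn counter-clockwise there), 0.55 when latched; range -0.15 to 0.55. To release, grip the latched head by its sides, turn it about 0.65 rad clockwise against a light spring (about 0.1 N m), below 0, and open the fingers: it pops up.
- valve_base: Throttle valve assembly fixed on the table: grey base plate 100 x 240 x 8 mm, green globe valve in a steel pipe along the plate's y (pipe ends and brass couplings reach 136 mm either side, pipe axis 60 mm up), red handwheel on top, a pressure gauge (top 145 mm up) 105 mm to the plate's +y. Origin: centre of the plate's underside, below the wheel's axis; z up.
- wheel_hub (a point): Centre of the red handwheel on its vertical axis, 150 mm above the table. Rim: 116 mm across its centre line, bar 12 mm thick; three spokes; hub 28 mm across. The steel stem sticks out 20 mm above this point when shut and rises 4 mm per turn opened. It does not move with the wheel.
- wheel (a joint): Turn of the handwheel, rad: 0 fully shut on its stop, grows as it opens counter-clockwise seen from above, 28.3 fully open; two turns open is 12.566. The crank handle stands at angle (yaw of valve_base + pi + this value) about the hub, measured counter-clockwise from world +x. Friction about 0.1 N m; stays where it is left.
- crank: Black revolving crank handle, an upright cylinder 22 mm across and 58 mm tall, on the wheel's rim 58 mm from the wheel's axis. It spins freely on its own pin, so the gripper can keep its yaw while carrying it round. Origin: centre of its underside, 161 mm above the table (5 mm above the rim bar).
- crank_grip (a point): Middle of the crank handle on its own axis, 190 mm above the table: the place to grip.
- wrench: Open-ended wrench, 160 mm, lying in front of the valve. Bystander, leave it alone.
- screwdriver: Screwdriver, 170 mm, lying in front of the emergency-stop station. Bystander.
- flange_ring: Steel ring, 60 mm across, 12 mm thick, lying behind the valve. Bystander.
- reducer: Brass pipe reducer, 32 mm across, 38 mm tall, behind the valve. Bystander.
- pipe_cap: Dark steel pipe cap, 42 mm across, 27 mm tall, behind the emergency-stop station. Bystander.
- leak_spray: White bottle with a blue cap, 60 mm across, 170 mm tall, at the back left. Bystander.
- fitting_tray: Small open blue tray, 100 x 140 x 45 mm, at the back right. Bystander.

How it is judged:
On the way, in this order (a step that is already met when the one before it is completed fails the run):
1. the mushroom is pushed down and has latched (down 4 mm or more and turned into its catch) (value of joint estop_push above 0.004 m and value of joint estop_head above 0.3 rad), for 0.2 s.
2. the mushroom has been twisted free and is up again (value of joint estop_push below 0.0015 m and value of joint estop_head below 0.2 rad), for 0.2 s.
3. the handwheel is shut on its stop (value of joint wheel below 0.06 rad), for 0.1 s.
At the end, for the whole second after the job is handed in: The handwheel stands two turns (12.57 rad, within 0.2 rad) open from its stop and is still, the fingers grip the black crank handle (more than 3 N, the handle between the pads), and the mushroom is up (value of joint wheel between 12.366 and 12.766 rad and velocity of joint wheel between -0.1 and 0.1 rad/s and contact force between the fingers and crank above 3 N and horizontal distance between the grasp point and crank_grip below 0.015 m and distance between the grasp point and crank_grip below 0.035 m and value of joint estop_push below 0.0015 m); the arm keeps its last pose, push and grip.
It fails at once if a tool, fitting, bottle or tray nearby is moved by more than 30 mm (distance of any of wrench, screwdriver, flange_ring, reducer, pipe_cap, leak_spray, fitting_tray from where it was at the start of the episode above 0.03 m).
It also fails if it takes over 72 s, if anything falls off the work surface, if the arm or the gripper's body presses on something with over 40 N, if the wrist force passes 120 N, or if a joint passes its speed limit or range.

### The arm

A 6-joint arm with a two-finger parallel gripper is mounted at the origin on the work surface. World frame = base frame: x ahead of the robot, y to its left, z up, the work surface at z = 0. Lengths are in m, angles in rad, forces in N, time in s.
With the tool pointing down it reaches from about 0.3 to 0.875 m from the base axis. Payload 6.4 kg.
Tool frame: the origin (TCP) lies where the fingers leave the gripper's body, on its centre line; the fingertips stand 73 mm ahead of it and the grasp point (between the pads) lies 54 mm ahead of it; z points along the fingers, y is the line along which they close (so a half turn about z gives the same grasp; the last joint's range is limited). The gripper opens to 85 mm and grips with 20 to 120 N. Pads are 22 mm wide; open, the fingers measure 114 mm over their backs; the gripper's body (76 mm by 85 mm) begins 54 mm behind the grasp point. The pads swing forward as they close: fully open they stand 13 mm farther back than shut.
Start: joints at [0.996, 0.181, 1.607, -0, 1.354, -0.206], TCP at [0.207, 0.536, 0.304] pointing down, gripper open.
Joint ranges: [-2.99, 2.99], [-0.89, 2.07], [0.3, 2.58], [-1.14, 4.28], [0, 2.63], [-3.12, 3.12]. Speed limits (rad/s): [2.57, 2.57, 3.01, 3.14, 3.14, 3.14].

### API

Orientations are given as a unit quaternion [w, x, y, z].
In Python, from bench import ctrl gives the robot as it stands.
- The arm moves only by the tool carry_out, never from a script. Its argument "steps" is one flat list of numbers, 7 for each row, row after row: the shift along the tool's x, y, z in m, then the turn, a rotation vector about the tool's x, y, z in rad, then the opening, from 0 (shut) to 1 (fully open). In form: [dx, dy, dz, wx, wy, wz, claw, dx, dy, dz, wx, wy, wz, claw, ...]. A call has 1 to 20 rows; each row is the pose to reach, as a shift and turn from the pose commanded when the call began, along the tool's axes at that moment; what a row does not reach only later rows make up. A row lasts 1/10 s, in which the tool goes at most 50 mm and 8.59 degrees, less where a joint would pass 70% of its speed; a pose out of reach is approached as far as the arm can. A call with a gripper value outside its range is refused whole. The fingers move at their own pace and stop on an object; the grip force is fixed at half the most. Time passes only in rows, so rows that repeat a pose let the fingers close. It gives the time, the measured TCP pose, the force, the opening and the grip force at its end, in the units of the state.
- ctrl.get_obs(): the state, without advancing time (a new reading comes with each control period).
- ctrl.camera(name): name is "scene" or "side" or "wrist"; returns the picture (384x512x3 uint8, red, green, blue); there is no depth.
- ctrl.camera_params(name): a dict with "vertical_fov" (degrees; the focal length in pixels is half the picture's height over the tangent of half this angle, whatever the lens; pixels are square), "cx", "cy" (the principal point, pixels), "cam_to_world" (4x4, takes a point from camera to world coordinates); the wrist camera has in their place "hand_eye" (4x4, takes a point from camera to tool coordinates, whose origin is the TCP and whose axes are the flange's). Camera axes: x right, y down, z forward; pixel columns grow to the right and rows downward; lengths in m; the calibration is good to about 2 mm. The wrist camera is an equidistant fisheye: a pixel r from the principal point sees the ray r / f radians off the axis. A picture is of the moment at which its call begins: read the wrist's pose just before it. camera_params takes no time and is no camera call.
- ctrl.hand_in(): hands the job in; it is judged then, once.
The state is a dict: "time_s": time; "q": joint angles; "dq": joint speeds; "joint_efforts": joint torques, N m; "eef_pos": TCP position; "eef_rot": TCP orientation; "wrist_force": force on the tool from outside, world axes, zero at the start; "torque": the same for the moment, N m; "opening": opening from 0.0 (shut) to 1.0 (fully open); "grasp_force": force on a finger pad.
Only numpy, scipy, OpenCV 4.12 (cv2) and the standard library are available. Lean on these libraries where they do the work, as an engineer would, in place of code of your own. Each camera call takes 0.05 s, during which the arm holds its last target. There are 200 camera calls.

## Working session

There is one attempt and no reset: what is moved stays moved. The work goes in short steps, Python scripts to look and compute and a tool call to move; the robot and the scene stay as the last step left them, time stands still between calls to the robot, and variables do not carry over. Pictures are saved under pics/ and viewed, at most 10 in all, crops included, and the job is handed in when it is done.

Besides the shell and the picture viewer there is one more tool, called by a JSON object that holds its "api" and its "payload", one argument or row to a line. carry_out: Moves the arm, as the interface text tells. Its arguments: {"type":"object","properties":{"steps":{"type":"array"}},"required":["steps"]}

```bash
mkdir -p pics; ls
python3 - <<'E'
from bench import ctrl
import cv2,numpy as np
o=ctrl.get_obs();print({k:np.round(v,4) for k,v in o.items()})
ims=[]
for n in("scene","side","wrist"):
    im=ctrl.camera(n)[:,:,::-1];cv2.imwrite(f"pics/{n}0.png",im)
    p=ctrl.camera_params(n);print(n,{k:np.round(v,4).tolist() for k,v in p.items()})
    ims.append(im)
m=np.zeros((768//1,1024,3),np.uint8)
m[:384,:512]=ims[0];m[:384,512:]=ims[1];m[384:,:512]=ims[2]
cv2.imwrite("pics/all0.png",cv2.resize(m,(800,600)))
E
```

```text
pics
{'time_s': np.float64(0.0), 'q': array([ 0.9957,  0.1815,  1.608 ,  0.    ,  1.3538, -0.2063]), 'dq': array([ 0.0003,  0.001 ,  0.    , -0.0002,  0.0006, -0.0013]), 'joint_efforts': array([ 8.00000e-04, -4.44853e+01, -3.51346e+01, -2.00000e-04,
        8.90000e-03, -0.00000e+00]), 'eef_pos': array([0.207, 0.536, 0.303]), 'eef_rot': array([-3.000e-04,  1.834e-01,  9.830e-01, -8.000e-04]), 'wrist_force': array([-0.7415,  0.0259, -0.0843]), 'torque': array([-0.003 , -0.0329, -0.032 ]), 'grasp_force': np.float64(0.0), 'opening': np.float64(0.9996)}
scene {'vertical_fov': 57.8997, 'cx': 253.4837, 'cy': 192.1785, 'cam_to_world': [[0.0149, 0.8533, -0.5212, 1.0119], [0.9998, -0.0045, 0.0211, -0.0166], [0.0156, -0.5214, -0.8532, 0.9016], [0.0, 0.0, 0.0, 1.0]]}
side {'vertical_fov': 53.0015, 'cx': 250.8384, 'cy': 191.9481, 'cam_to_world': [[0.9078, -0.2014, 0.3679, 0.1051], [-0.4192, -0.4623, 0.7814, -0.926], [0.0127, -0.8635, -0.5041, 0.7207], [0.0, 0.0, 0.0, 1.0]]}
wrist {'vertical_fov': 65.7065, 'cx': 252.6529, 'cy': 187.2571, 'hand_eye': [[-0.0015, -0.9615, -0.2747, 0.0697], [1.0, -0.0015, -0.0001, 0.0012], [-0.0004, -0.2747, 0.9615, -0.0709], [0.0, 0.0, 0.0, 1.0]]}
```

View pics/all0.png

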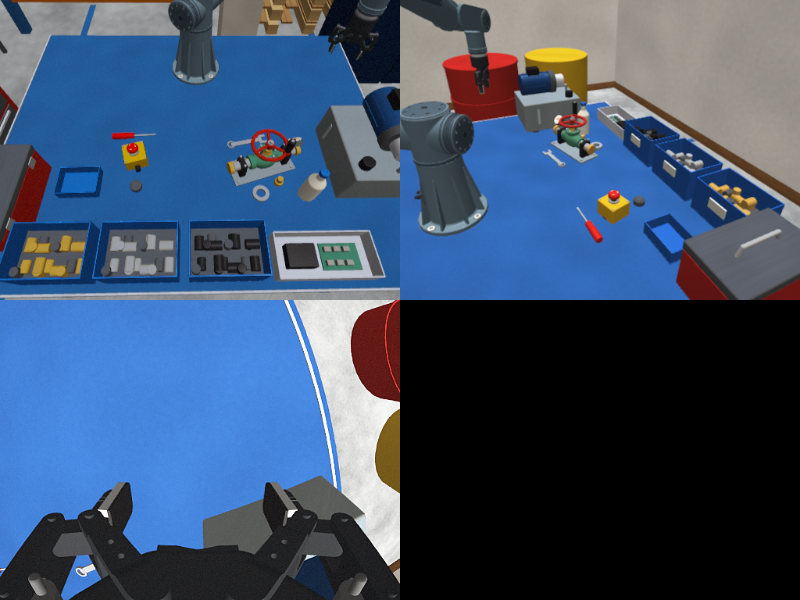

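The scene view shows the e-stop at about (169,192) and the wheel at about (343,186) in full-resolution pixels. The side view shows the e-stop at about (785,250)-ish in the mosaic and the wheel to its left. I'll crop both and measure.

```bash
cat > h.py <<'E'
import numpy as np,cv2
from bench import ctrl
from scipy.spatial.transform import Rotation as R
def cam(n,o=None):
    p=ctrl.camera_params(n);f=192/np.tan(np.radians(p["vertical_fov"])/2)
    if n=="wrist":
        T=np.eye(4);T[:3,:3]=Rt(o);T[:3,3]=o["eef_pos"];M=T@np.array(p["hand_eye"])
    else: M=np.array(p["cam_to_world"])
    return f,p["cx"],p["cy"],M
def Rt(o): 
    return R.from_quat(o["eef_rot"],scalar_first=True).as_matrix()
def ray(n,u,v,o=None):
    f,cx,cy,M=cam(n,o);x,y=u-cx,v-cy
    if n=="wrist":
        r=np.hypot(x,y)+1e-9;t=r/f;d=np.array([x/r*np.sin(t),y/r*np.sin(t),np.cos(t)])
    else: d=np.array([x/f,y/f,1])
    return M[:3,3],M[:3,:3]@d
def plane(n,u,v,z,o=None):
    c,d=ray(n,u,v,o);return c+d*(z-c[2])/d[2]
def proj(n,P,o=None):
    f,cx,cy,M=cam(n,o);q=M[:3,:3].T@(np.asarray(P)-M[:3,3])
    if n=="wrist":
        h=np.hypot(q[0],q[1]);t=np.arctan2(h,q[2]);return cx+f*t*q[0]/h,cy+f*t*q[1]/h
    return cx+f*q[0]/q[2],cy+f*q[1]/q[2]
def tri(a,b):
    A=[];B=[]
    for c,d in(a,b):
        d=d/np.linalg.norm(d);Q=np.eye(3)-np.outer(d,d);A.append(Q);B.append(Q@c)
    return np.linalg.solve(sum(A),sum(B))
def red(im):
    h=cv2.cvtColor(im,cv2.COLOR_BGR2HSV)
    m=(((h[...,0]<6)|(h[...,0]>174))&(h[...,1]>150)&(h[...,2]>70)).astype(np.uint8)*255
    return m
E
python3 - <<'E'
from h import *
m=np.zeros((560,800,3),np.uint8)
for i,n in enumerate(("scene","side")):
    im=cv2.imread(f"pics/{n}0.png");k,l,s,c=cv2.connectedComponentsWithStats(red(im))
    for j in range(1,k):
        if s[j,4]>40:
            print(n,s[j],c[j].round(1))
            print("  planes",plane(n,*c[j],.15).round(3),plane(n,*c[j],.085).round(3))
    if n=="scene": a=im[150:250,120:180];b=im[150:250,270:400]
    else: a=im[225:295,240:320];b=im[120:220,170:270]
    a=cv2.resize(a,None,fx=2.7,fy=2.7);b=cv2.resize(b,None,fx=2.7,fy=2.7)
    if i==0: m[:270,:a.shape[1]]=a;m[:270,170:170+b.shape[1]]=b
    else: m[280:280+a.shape[0],:a.shape[1]]=a;m[280:280+b.shape[0],250:250+b.shape[1]]=b
cv2.imwrite("pics/crop0.png",m)
E
```

```text
scene [  0 111  23  43 218] [  9.1 130.5]
  planes [ 0.346 -0.681  0.15 ] [ 0.289 -0.738  0.085]
scene [321 166  51  41 678] [344.7 186.8]
  planes [0.538 0.237 0.15 ] [0.497 0.259 0.085]
scene [143 170  29   8 190] [156.7 173.3]
  planes [ 0.494 -0.25   0.15 ] [ 0.449 -0.27   0.085]
scene [162 183  15  13 126] [169.1 189.6]
  planes [ 0.544 -0.212  0.15 ] [ 0.503 -0.229  0.085]
scene [  14  192   52   92 2417] [ 40.4 244.5]
  planes [ 0.691 -0.49   0.15 ] [ 0.664 -0.531  0.085]
scene [  0 294  12  28 140] [  4.9 307.9]
  planes [ 0.833 -0.521  0.15 ] [ 0.817 -0.564  0.085]
side [  55   68   98   87 6003] [106.4 110.7]
  planes [0.227 0.883 0.15 ] [0.241 1.089 0.085]
side [204 146  35  18 302] [219.9 155.2]
  planes [0.529 0.234 0.15 ] [0.578 0.366 0.085]
side [267 244  14  12 124] [273.6 249.6]
  planes [ 0.458 -0.306  0.15 ] [ 0.498 -0.235  0.085]
side [237 283  22  28 270] [248.  296.3]
  planes [ 0.342 -0.417  0.15 ] [ 0.369 -0.358  0.085]
side [ 354  319   67   65 2092] [379.8 359.9]
  planes [ 0.485 -0.64   0.15 ] [ 0.529 -0.607  0.085]
side [462 357  50  27 687] [494.7 374.4]
  planes [ 0.639 -0.739  0.15 ] [ 0.7   -0.718  0.085]
```

View pics/crop0.png

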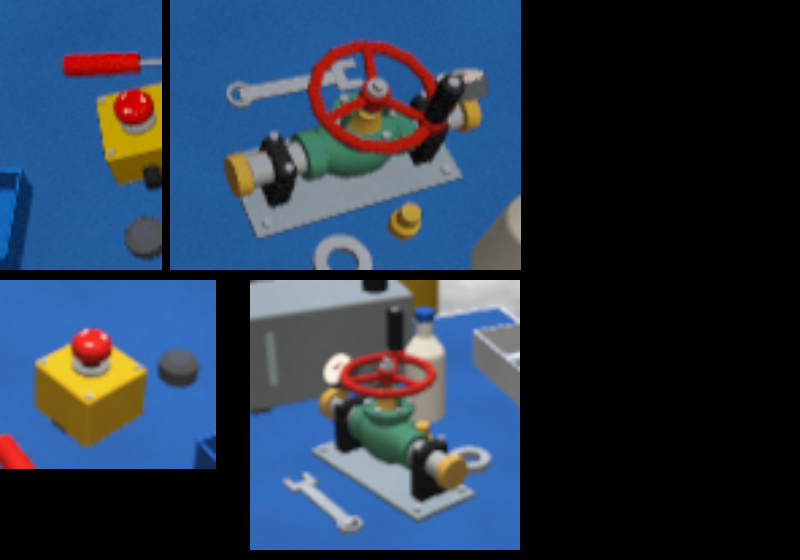

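The crop shows the mushroom on its yellow box, and the wheel with the black crank on its +x/+y side. In the scene image the crank base is at about (369,197) and its top at about (375,181). The brass pipe ends are at (296,215) and (379,193).

```bash
cat >> h.py <<'E'
def go(P,o=None):
    o=o or ctrl.get_obs();return (Rt(o).T@(np.asarray(P)-o["eef_pos"])).round(4)
E
python3 - <<'E'
from h import *
o=ctrl.get_obs();print(Rt(o).round(3))
E=tri(ray("scene",169.1,189.6),ray("side",273.6,249.6));print("estop",E)
C=tri(ray("scene",371.9,189),ray("side",223.7,137.8));print("crank tri",C, plane("scene",369,197,.161),plane("scene",375.5,181.5,.219))
a=plane("scene",296,215,.06);b=plane("scene",379,192.6,.06);print(a,b,(a+b)/2,np.degrees(np.arctan2(*(b-a)[[1,0]]))-90)
# rim contour -> plane
im=cv2.imread("pics/scene0.png");m=red(im);m[:,:318]=0;m[:,375:]=0;m[:160]=0;m[210:]=0
cs=max(cv2.findContours(m,0,1)[0],key=cv2.contourArea)[:,0]
P=np.array([plane("scene",*p,.15)[:2] for p in cs],np.float32);print("rim",cv2.minEnclosingCircle(P),cv2.fitEllipse(P))
print("go",go([.502,-.231,.26]))
E
```

```text
[[-0.933  0.361 -0.001]
 [ 0.361  0.933 -0.001]
 [ 0.    -0.001 -1.   ]]
estop [ 0.50098762 -0.23032811  0.08056554]
crank tri [0.56725577 0.29087921 0.18717928] [0.57514124 0.28975591 0.161     ] [0.56688837 0.28930106 0.219     ]
[0.57165682 0.11955687 0.06      ] [0.50113097 0.36307273 0.06      ] [0.5363939 0.2413148 0.06     ] 16.151810017690963
rim ((0.5338237285614014, 0.2424045354127884), 0.06591159850358963) ((0.5344238877296448, 0.23940002918243408), (0.11489234864711761, 0.11875855922698975), 102.83678436279297)
go [-0.5516 -0.6091  0.0438]
```

{"api": "carry_out", "payload": {
  "steps": [-0.552,-0.609,0.044,0,0,0,0,-0.552,-0.609,0.044,0,0,0,0,-0.552,-0.609,0.044,0,0,0,0,-0.552,-0.609,0.044,0,0,0,0,-0.552,-0.609,0.044,0,0,0,0,-0.552,-0.609,0.044,0,0,0,0,-0.552,-0.609,0.044,0,0,0,0,-0.552,-0.609,0.044,0,0,0,0,-0.552,-0.609,0.044,0,0,0,0,-0.552,-0.609,0.044,0,0,0,0,-0.552,-0.609,0.044,0,0,0,0,-0.552,-0.609,0.044,0,0,0,0,-0.552,-0.609,0.044,0,0,0,0,-0.552,-0.609,0.044,0,0,0,0,-0.552,-0.609,0.044,0,0,0,0,-0.552,-0.609,0.044,0,0,0,0,-0.552,-0.609,0.044,0,0,0,0,-0.552,-0.609,0.044,0,0,0,0,-0.552,-0.609,0.044,0,0,0,0]
}}

```text
time_s: 2.05
eef_pos: [0.5022, -0.2306, 0.2592]
eef_rot: [-0.001, 0.184, 0.983, 0.001]
wrist_force: [-0.1, 0.9, 0.3]
opening: -0.001
grasp_force: 0.0
```

Run:
```python
from h import *
o=ctrl.get_obs();print(o["time_s"],o["eef_pos"],o["q"],o["opening"],o["wrist_force"])
im=ctrl.camera("wrist")[:,:,::-1].copy();cv2.imwrite("pics/w1.png",im)
k,l,s,c=cv2.connectedComponentsWithStats(red(im))
for j in range(1,k):
    if s[j,4]>80: print(s[j],c[j],plane("wrist",*c[j],.086,o))
```

```text
2.05 [ 0.50216201 -0.23059621  0.25916426] [-6.45443332e-01  1.76462830e-01  1.70639132e+00  2.94123307e-04
  1.26063656e+00 -1.84652664e+00] -0.001101715121621494 [-0.13078249  0.88678487  0.27393639]
[ 129   78   75   51 1668] [165.60491607 103.21642686] [ 0.40822216 -0.27041444  0.086     ]
[ 230  163   45   46 1505] [252.05647841 185.10498339] [ 0.50042668 -0.22902323  0.086     ]
[   0  263   90   72 3605] [ 41.70513176 296.47018031] [ 0.53937019 -0.53033709  0.086     ]
[ 47 347  26  36 203] [ 57.25123153 361.49261084] [ 0.65113377 -0.60596575  0.086     ]
```

View pics/w1.png

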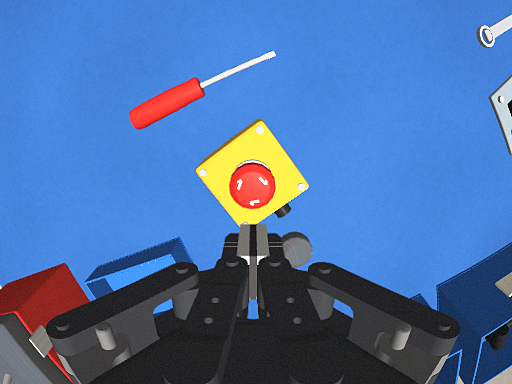

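The wrist view shows the mushroom centred at (252,185), right under the tool. I'll press it with the fingers shut.

{"api": "carry_out", "payload": {
  "steps": [0.002,0,0.04,0,0,0,0,0.002,0,0.07,0,0,0,0,0.002,0,0.087,0,0,0,0,0.002,0,0.091,0,0,0,0,0.002,0,0.094,0,0,0,0,0.002,0,0.097,0,0,0,0,0.002,0,0.099,0,0,0,0,0.002,0,0.101,0,0,0,0,0.002,0,0.101,0,0,0,0,0.002,0,0.101,0,0,0,0]
}}

```text
time_s: 3.1
eef_pos: [0.5015, -0.2298, 0.161]
eef_rot: [0.001, 0.183, 0.983, -0.0]
wrist_force: [-2.7, 3.6, 5.0]
opening: -0.003
grasp_force: 2.8
```

{"api": "carry_out", "payload": {
  "steps": [0,0,0.002,0,0,0,0,0,0,0.004,0,0,0,0,0,0,0.004,0,0,0,0,0,0,0.004,0,0,0,0]
}}

```text
time_s: 3.5
eef_pos: [0.5017, -0.23, 0.1586]
eef_rot: [0.001, 0.183, 0.983, -0.0]
wrist_force: [-7.1, 6.3, 18.5]
opening: -0.002
grasp_force: 9.2
```

{"api": "carry_out", "payload": {
  "steps": [0,0,0.002,0,0,0,0,0,0,0,0,0,0,0,0,0,-0.005,0,0,0,0,0,0,-0.01,0,0,0,0,0,0,-0.05,0,0,0,0,0,0,-0.08,0,0,0,1,0,0,-0.09,0,0,0,1,0,0,-0.09,0,0,0,1,0,0,-0.09,0,0,0,1,0,0,-0.09,0,0,0,1]
}}

```text
time_s: 4.5
eef_pos: [0.5, -0.2294, 0.243]
eef_rot: [-0.001, 0.183, 0.983, 0.001]
wrist_force: [0.4, 0.3, -0.2]
opening: 0.845
grasp_force: 0.0
```

Run:
```python
from h import *
o=ctrl.get_obs();print(o["time_s"],o["eef_pos"],o["opening"])
im=ctrl.camera("wrist")[:,:,::-1].copy()
k,l,s,c=cv2.connectedComponentsWithStats(red(im))
for j in range(1,k):
    if s[j,4]>800: print(s[j],c[j],plane("wrist",*c[j],.081,o))
b=ctrl.camera("side")[:,:,::-1]
a=cv2.resize(im[130:250,180:330],None,fx=3,fy=3)
d=cv2.resize(b[225:295,240:320],None,fx=4,fy=4)
m=np.zeros((360,780,3),np.uint8);m[:,:450]=a;m[:280,455:775]=d;cv2.imwrite("pics/w2.png",m)
```

```text
4.5 [ 0.49997797 -0.22943587  0.24302535] 0.8449674194852512
[ 123   79   79   54 1834] [161.2219193  105.77153762] [ 0.40759527 -0.27044688  0.081     ]
[ 228  168   48   48 1644] [251.5906326  191.67274939] [ 0.50025157 -0.22903767  0.081     ]
[   0  270   67   65 2249] [ 27.98666074 298.9915518 ] [ 0.53098415 -0.54439938  0.081     ]
```

View pics/w2.png

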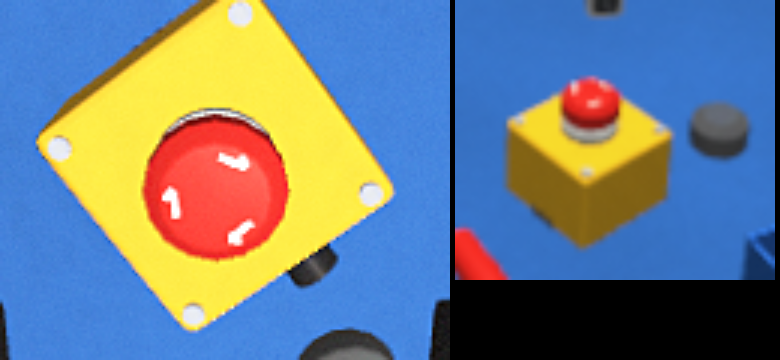

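The mushroom sits lower and its arrows have rotated, so it has latched. Next I'll grip it by the sides.

{"api": "carry_out", "payload": {
  "steps": [0,0,0.04,0,0,0,0.9,0,0,0.08,0,0,0,0.9,0,0,0.1,0,0,0,0.9,0,0,0.108,0,0,0,0.8,0,0,0.108,0,0,0,0,0,0,0.108,0,0,0,0,0,0,0.108,0,0,0,0,0,0,0.108,0,0,0,0,0,0,0.108,0,0,0,0]
}}

```text
time_s: 5.5
eef_pos: [0.5013, -0.2306, 0.1382]
eef_rot: [0.001, 0.183, 0.983, -0.001]
wrist_force: [-2.7, -1.0, 4.2]
opening: 0.434
grasp_force: 60.3
```

{"api": "carry_out", "payload": {
  "steps": [0,0,0,0,0,0.14,0,0,0,0,0,0,0.28,0,0,0,0,0,0,0.42,0,0,0,0,0,0,0.56,0,0,0,0,0,0,0.68,0,0,0,0,0,0,0.72,0,0,0,0,0,0,0.72,0,0,0,0,0,0,0.72,0]
}}

```text
time_s: 6.3
eef_pos: [0.5011, -0.2308, 0.1384]
eef_rot: [0.001, 0.517, 0.856, -0.001]
wrist_force: [-4.4, -1.2, 7.7]
opening: 0.437
grasp_force: 60.6
```

{"api": "carry_out", "payload": {
  "steps": [0,0,0,0,0,0,1,0,0,0,0,0,0,1,0,0,0,0,0,0,1,0,0,0,0,0,0,1,0,0,0,0,0,0,1,0,0,-0.04,0,0,0,1,0,0,-0.09,0,0,0,1,0,0,-0.1,0,0,0,1,0,0,-0.1,0,0,0,1]
}}

```text
time_s: 7.2
eef_pos: [0.502, -0.2308, 0.2395]
eef_rot: [0.003, 0.518, 0.855, -0.0]
wrist_force: [-0.3, -0.9, -0.7]
opening: 0.998
grasp_force: 0.0
```

Run:
```python
from h import *
o=ctrl.get_obs();print(o["time_s"],o["eef_pos"],o["q"].round(3),Rt(o).round(3).tolist())
im=ctrl.camera("wrist")[:,:,::-1].copy()
b=ctrl.camera("side")[:,:,::-1];c0=cv2.imread("pics/side0.png")
for n in(b,c0):
    m=red(n)[235:265,260:295];print("side top row",235+np.where(m.any(1))[0].min(),235+np.where(m.any(1))[0].max())
a=cv2.resize(im[110:250,180:330],None,fx=2.5,fy=2.5)
d=cv2.resize(b[225:295,240:320],None,fx=4,fy=4)
m=np.zeros((360,780,3),np.uint8);m[:350,:375]=a;m[:280,455:775]=d;cv2.imwrite("pics/w3.png",m)
print("go above crank",go([.571,.289,.30]))
```

```text
7.2 [ 0.50196875 -0.23075779  0.23954348] [-0.646  0.195  1.728  0.     1.214 -1.128] [[-0.464, 0.886, 0.004], [0.886, 0.464, -0.003], [-0.005, 0.002, -1.0]]
side top row 244 255
side top row 244 255
go above crank [ 0.4268  0.303  -0.0638]
```

View pics/w3.png

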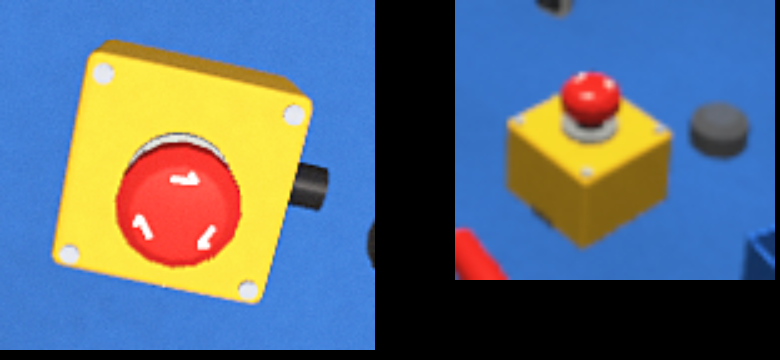

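The mushroom is up again: the arrows have turned back and the side-view rows match the start. Now over to the crank.

{"api": "carry_out", "payload": {
  "steps": [0.03,0.03,-0.05,0,0,0,0.55,0.05,0.05,-0.08,0,0,0,0.55,0.427,0.303,-0.08,0,0,0,0.55,0.427,0.303,-0.08,0,0,0,0.55,0.427,0.303,-0.08,0,0,0,0.55,0.427,0.303,-0.08,0,0,0,0.55,0.427,0.303,-0.08,0,0,0,0.55,0.427,0.303,-0.08,0,0,0,0.55,0.427,0.303,-0.08,0,0,0,0.55,0.427,0.303,-0.08,0,0,0,0.55,0.427,0.303,-0.08,0,0,0,0.55,0.427,0.303,-0.08,0,0,0,0.55,0.427,0.303,-0.08,0,0,0,0.55]
}}

```text
time_s: 8.6
eef_pos: [0.5702, 0.2904, 0.3138]
eef_rot: [-0.002, 0.517, 0.856, -0.002]
wrist_force: [-0.2, 0.4, -0.5]
opening: 0.546
grasp_force: 0.0
```

Run:
```python
from h import *
o=ctrl.get_obs();print(o["time_s"],o["eef_pos"],o["q"].round(3),o["opening"])
im=ctrl.camera("wrist")[:,:,::-1].copy();cv2.imwrite("pics/w4.png",im)
m=red(im);k,l,s,c=cv2.connectedComponentsWithStats(m)
for j in range(1,k):
    if s[j,4]>300: print(s[j],c[j])
print("pred hub",proj("wrist",[.534,.24,.15],o),"crank top",proj("wrist",[.571,.289,.219],o),"crank mid",proj("wrist",[.571,.289,.19],o))
```

```text
8.6 [0.57018735 0.29035448 0.31376616] [ 0.286  0.318  1.42  -0.     1.409 -0.199] 0.5456598547149264
[ 122  150  138  120 4168] [174.16434741 195.27015355]
[203 214  59  70 911] [234.99890231 259.1492865 ]
pred hub (np.float64(188.64522179171442), np.float64(221.98570850363905)) crank top (np.float64(252.18078587353332), np.float64(226.70136488905345)) crank mid (np.float64(252.40760045850823), np.float64(210.14792435645236))
```

View pics/w4.png

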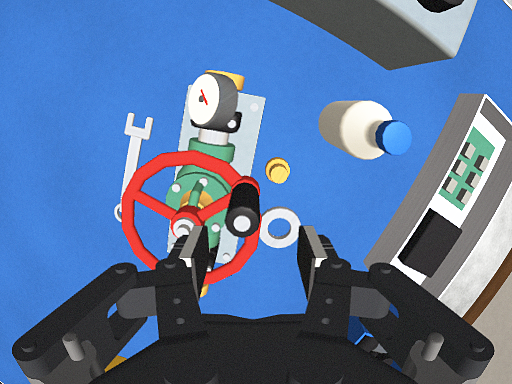

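The wheel centre is at about (190,218), the crank's top disc is at (241,224), and the stem top is at (183,228).

Run:
```python
from h import *
from scipy.optimize import least_squares as ls
o=ctrl.get_obs();im=cv2.imread("pics/w4.png")
C=plane("wrist",241,224,.219,o);print("crank",C)
m=red(im);pts=cv2.findContours(m,0,1)[0];pts=np.vstack([c for c in pts if cv2.contourArea(c)>300])[:,0]
h=cv2.convexHull(pts)[:,0];P=np.array([plane("wrist",*p,.15,o)[:2] for p in h])
P=np.array([p for p in P if np.hypot(*(p-C[:2]))>.03])
f=ls(lambda x:np.hypot(*(P-x).T)-.064,[.534,.24],loss="soft_l1",f_scale=.002);print("hub",f.x,np.abs(f.fun).max())
H=f.x;d=C[:2]-H;print("ang",np.arctan2(d[1],d[0]),np.hypot(*d))
a=np.arctan2(d[1],d[0]);G=H+.058*np.array([np.cos(a),np.sin(a)]);print(G,"go",go([*G,.246]),go([*C[:2],.246]))
```

```text
crank [0.56458453 0.28571943 0.219     ]
hub [0.53349976 0.23669818] 0.001108813163969935
ang 1.005674237133751 0.058046067744057475
[0.56455986 0.28568053] go [-0.0001 -0.0064  0.0683] [-0.0001 -0.0064  0.0683]
```

{"api": "carry_out", "payload": {
  "steps": [0,-0.0064,0,0,0,0,0.55,0,-0.0064,0.03,0,0,0,0.55,0,-0.0064,0.06,0,0,0,0.55,0,-0.0064,0.072,0,0,0,0.55,0,-0.0064,0.072,0,0,0,0,0,-0.0064,0.072,0,0,0,0,0,-0.0064,0.072,0,0,0,0,0,-0.0064,0.072,0,0,0,0,0,-0.0064,0.072,0,0,0,0]
}}

```text
time_s: 9.55
eef_pos: [0.5657, 0.2848, 0.2456]
eef_rot: [0.0, 0.518, 0.855, -0.001]
wrist_force: [-2.2, -5.1, -4.0]
opening: 0.243
grasp_force: 58.9
```

Run:
```python
from h import *
o=ctrl.get_obs();print(o["time_s"],o["eef_pos"],o["q"].round(3),o["opening"],o["grasp_force"],o["wrist_force"])
r=Rt(o);print(r.round(4).tolist())
H=np.array([.5335,.2367]);d=o["eef_pos"][:2]-H;a0=np.arctan2(d[1],d[0]);print(a0,np.hypot(*d))
a0=1.006;p0=H+.058*np.array([np.cos(a0),np.sin(a0)])
for i in range(0,21):
    a=a0-i*np.pi/9;p=H+.058*np.array([np.cos(a),np.sin(a)])
    t=r.T@np.array([*(p-p0),0]);print(i,t.round(4)[:2].tolist(),end=" ")
```

```text
9.55 [0.56568829 0.28475309 0.2456082 ] [ 0.28   0.362  1.504 -0.002  1.277 -0.201] 0.24309105371583467 58.863449692726135 [-2.21106236 -5.12243463 -3.97764521]
[[-0.4632, 0.8862, -0.0001], [0.8862, 0.4632, -0.0019], [-0.0017, -0.001, -1.0]]
0.9805941150330695 0.05783757824449083
0 [0.0, 0.0] 1 [-0.0189, 0.0069] 2 [-0.0391, 0.0069] 3 [-0.058, 0.0] 4 [-0.0734, -0.0129] 5 [-0.0835, -0.0303] 6 [-0.087, -0.0502] 7 [-0.0836, -0.07] 8 [-0.0735, -0.0875] 9 [-0.0581, -0.1004] 10 [-0.0392, -0.1073] 11 [-0.019, -0.1073] 12 [-0.0001, -0.1005] 13 [0.0154, -0.0875] 14 [0.0254, -0.0701] 15 [0.029, -0.0503] 16 [0.0255, -0.0304] 17 [0.0154, -0.013] 18 [0.0, 0.0] 19 [-0.0189, 0.0069] 20 [-0.0391, 0.0069]
```

{"api": "carry_out", "payload": {
  "steps": [-0.0189,0.0069,0,0,0,0,0,-0.0391,0.0069,0,0,0,0,0,-0.058,0,0,0,0,0,0,-0.0734,-0.0129,0,0,0,0,0,-0.0835,-0.0303,0,0,0,0,0,-0.087,-0.0502,0,0,0,0,0,-0.0836,-0.07,0,0,0,0,0,-0.0735,-0.0875,0,0,0,0,0,-0.0581,-0.1004,0,0,0,0,0,-0.0392,-0.1073,0,0,0,0,0,-0.0392,-0.1073,0,0,0,0,0]
}}

```text
time_s: 10.65
eef_pos: [0.4872, 0.2024, 0.2456]
eef_rot: [-0.0, 0.517, 0.856, 0.0]
wrist_force: [-5.8, -1.8, -3.1]
opening: 0.242
grasp_force: 60.7
```

```bash
cat >> h.py <<'E'
H=np.array([.5335,.2367])
def rep():
    o=ctrl.get_obs();d=o["eef_pos"][:2]-H;print("t",o["time_s"],"ang",np.arctan2(d[1],d[0]).round(4),"r",np.hypot(*d).round(4),"z",o["eef_pos"][2].round(4),"F",o["wrist_force"].round(1),"open",o["opening"].round(3),o["grasp_force"].round(1));return o
def rows(a0,angs,axes=None):
    r=Rt(ctrl.get_obs()) if axes is None else axes
    pc=lambda a:H+.058*np.array([np.cos(a),np.sin(a)])
    for a in angs: print(np.round(a-a0,3),(r.T@np.array([*(pc(a)-pc(a0)),0])).round(4)[:2].tolist(),end="; ")
    print()
E
python3 - <<'E'
from h import *
rep()
a0=1.006-10*np.pi/9
rows(a0,[a0-.1,a0-.2,a0-.35,a0-.5,a0-.7])
E
```

```text
Traceback (most recent call last):
  File "h.py", line 38, in rep
    o=ctrl.get_obs();d=o["eef_pos"][:2]-H;print("t",o["time_s"],"ang",np.arctan2(d[1],d[0]).round(4),"r",np.hypot(*d).round(4),"z",o["eef_pos"][2].round(4),"F",o["wrist_force"].round(1),"open",o["opening"].round(3),o["grasp_force"].round(1));return o
                                                                                                                                                                                                 ^^^^^^^^^^^^^^^^^^
AttributeError: 'float' object has no attribute 'round'
```

```bash
sed -i 's/,o\["opening"\].round(3),o\["grasp_force"\].round(1)/,round(float(o["opening"]),3),round(float(o["grasp_force"]),1)/' h.py
python3 - <<'E'
from h import *
rep()
a0=1.006-10*np.pi/9
rows(a0,[a0-.1,a0-.2,a0-.3,a0-.4,a0-.5,a0-.6])
E
```

```text
t 10.65 ang -2.5035 r 0.0576 z 0.2456 F [-5.8 -1.8 -3.1] open 0.242 60.7
-0.1 [0.0058, -0.0007]; -0.2 [0.0115, -0.0009]; -0.3 [0.0173, -0.0004]; -0.4 [0.023, 0.0006]; -0.5 [0.0286, 0.0022]; -0.6 [0.034, 0.0043];
```

{"api": "carry_out", "payload": {
  "steps": [0.0115,-0.0009,0,0,0,0,0,0.0173,-0.0004,0,0,0,0,0,0.023,0.0006,0,0,0,0,0,0.0286,0.0022,0,0,0,0,0,0.034,0.0043,0,0,0,0,0,0.034,0.0043,0,0,0,0,0]
}}

```text
time_s: 11.25
eef_pos: [0.4792, 0.2217, 0.2456]
eef_rot: [0.007, 0.518, 0.855, -0.011]
wrist_force: [-1.5, -60.3, 6.9]
opening: 0.241
grasp_force: 62.3
```

Run:
```python
from h import *
rep()
a0=1.006-10*np.pi/9-.6
rows(a0,a0-np.arange(1,19)*np.pi/9)
```

```text
t 11.25 ang -2.8723 r 0.0564 z 0.2456 F [ -1.5 -60.3   6.9] open 0.241 62.3
-0.349 [0.0166, 0.0113]; -0.698 [0.0284, 0.0277]; -1.047 [0.0338, 0.0471]; -1.396 [0.0323, 0.0672]; -1.745 [0.024, 0.0855]; -2.094 [0.01, 0.1]; -2.443 [-0.0082, 0.1087]; -2.793 [-0.0282, 0.1107]; -3.142 [-0.0477, 0.1057]; -3.491 [-0.0644, 0.0944]; -3.84 [-0.0761, 0.078]; -4.189 [-0.0816, 0.0586]; -4.538 [-0.0801, 0.0385]; -4.887 [-0.0718, 0.0202]; -5.236 [-0.0577, 0.0058]; -5.585 [-0.0396, -0.003]; -5.934 [-0.0195, -0.005]; -6.283 [0.0, 0.0];
```

Run:
```python
from h import *
a0=-2.865
ax=R.from_quat([0,.5175,.8557,0],scalar_first=True).as_matrix()
rows(1.006-10*np.pi/9-.6,[a0,a0+.1,a0-.1],ax)
rows(a0,a0+np.arange(1,19)*np.pi/9,ax)
```

```text
0.22 [-0.0121, -0.004]; 0.32 [-0.0178, -0.0049]; 0.12 [-0.0065, -0.0025]; 
0.349 [-0.0201, -0.0006]; 0.698 [-0.0393, 0.0056]; 1.047 [-0.0551, 0.0181]; 1.396 [-0.0657, 0.0352]; 1.745 [-0.0699, 0.0549]; 2.094 [-0.067, 0.0749]; 2.443 [-0.0575, 0.0926]; 2.793 [-0.0425, 0.1061]; 3.142 [-0.0238, 0.1135]; 3.491 [-0.0036, 0.1142]; 3.84 [0.0155, 0.1079]; 4.189 [0.0313, 0.0954]; 4.538 [0.042, 0.0783]; 4.887 [0.0461, 0.0586]; 5.236 [0.0432, 0.0387]; 5.585 [0.0337, 0.0209]; 5.934 [0.0187, 0.0075]; 6.283 [0.0, 0.0];
```

{"api": "carry_out", "payload": {
  "steps": [-0.006,-0.0015,0,0,0,0,0,-0.012,-0.0035,0,0,0,0,0,-0.012,-0.0035,0,0,0,0,0]
}}

```text
time_s: 11.55
eef_pos: [0.4794, 0.219, 0.2456]
eef_rot: [-0.0, 0.519, 0.855, -0.002]
wrist_force: [-6.1, -9.4, 0.7]
opening: 0.241
grasp_force: 61.5
```

{"api": "carry_out", "payload": {
  "steps": [-0.0201,-0.0006,0,0,0,0,0,-0.0393,0.0056,0,0,0,0,0,-0.0551,0.0181,0,0,0,0,0,-0.0657,0.0352,0,0,0,0,0,-0.0699,0.0549,0,0,0,0,0,-0.067,0.0749,0,0,0,0,0,-0.0575,0.0926,0,0,0,0,0,-0.0425,0.1061,0,0,0,0,0,-0.0238,0.1135,0,0,0,0,0,-0.0036,0.1142,0,0,0,0,0,0.0155,0.1079,0,0,0,0,0,0.0313,0.0954,0,0,0,0,0,0.042,0.0783,0,0,0,0,0,0.0461,0.0586,0,0,0,0,0,0.0432,0.0387,0,0,0,0,0,0.0337,0.0209,0,0,0,0,0,0.0187,0.0075,0,0,0,0,0,0,0,0,0,0,0,0,0,0,0,0,0,0,0]
}}

```text
time_s: 13.45
eef_pos: [0.4793, 0.2193, 0.2456]
eef_rot: [-0.0, 0.518, 0.855, -0.001]
wrist_force: [-7.1, -3.8, 0.9]
opening: 0.238
grasp_force: 61.6
```

Run:
```python
from h import *
o=rep();cv2.imwrite("pics/s5.png",cv2.resize(ctrl.camera("scene")[150:250,270:400,::-1],None,fx=4,fy=4))
```

```text
t 13.45 ang -2.8305 r 0.057 z 0.2456 F [-7.1 -3.8  0.9] open 0.238 61.6
```

View pics/s5.png

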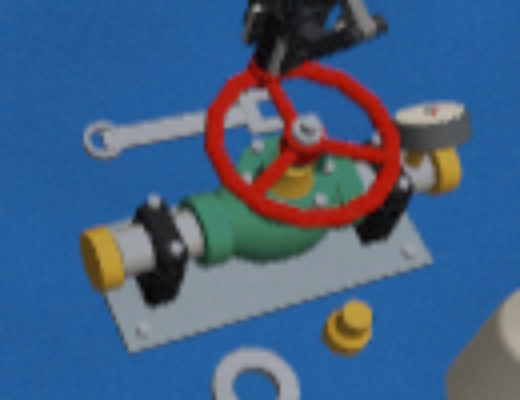

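The crank is still held and the wheel has come round one full turn. Now the second turn.

{"api": "carry_out", "payload": {
  "steps": [-0.0201,-0.0006,0,0,0,0,0,-0.0393,0.0056,0,0,0,0,0,-0.0551,0.0181,0,0,0,0,0,-0.0657,0.0352,0,0,0,0,0,-0.0699,0.0549,0,0,0,0,0,-0.067,0.0749,0,0,0,0,0,-0.0575,0.0926,0,0,0,0,0,-0.0425,0.1061,0,0,0,0,0,-0.0238,0.1135,0,0,0,0,0,-0.0036,0.1142,0,0,0,0,0,0.0155,0.1079,0,0,0,0,0,0.0313,0.0954,0,0,0,0,0,0.042,0.0783,0,0,0,0,0,0.0461,0.0586,0,0,0,0,0,0.0432,0.0387,0,0,0,0,0,0.0337,0.0209,0,0,0,0,0,0.0187,0.0075,0,0,0,0,0,0.0015,0,0,0,0,0,0,0.0015,0,0,0,0,0,0,0.0015,0,0,0,0,0,0]
}}

```text
time_s: 15.5
eef_pos: [0.4786, 0.2216, 0.2456]
eef_rot: [-0.0, 0.518, 0.855, -0.001]
wrist_force: [-6.2, -4.3, 0.6]
opening: 0.24
grasp_force: 61.7
```

Run:
```python
from h import *
o=rep();cv2.imwrite("pics/w6.png",np.hstack([cv2.resize(ctrl.camera("scene")[140:250,120:400,::-1],None,fx=1.4,fy=1.4),cv2.resize(ctrl.camera("wrist")[150:304,100:400,::-1],(392,154))]))
```

```text
t 15.5 ang -2.8729 r 0.0569 z 0.2456 F [-6.2 -4.3  0.6] open 0.24 61.7
```

View pics/w6.png

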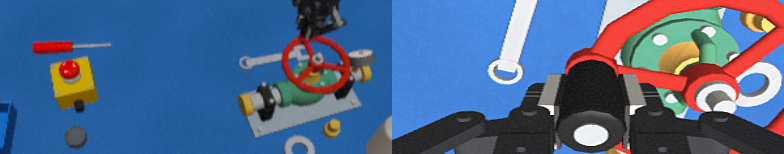

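The handle is between the pads, the crank is back at the stop angle after two full turns, and the bystanders are where they were. Handing in.

```bash
python3 -c "
from bench import ctrl
print(ctrl.hand_in())"
```

```text
the job is handed in; nothing more can be done
None
```

The job is handed in, but the hand-in returned no verdict: the e-stop was latched and twisted free, the wheel was shut on its stop and backed off two full turns, and the crank is still gripped at about 60 N (about 15.5 s used).

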